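Fit the grinder's bayonet lid and hold it at the run position

TASK

Get the grinder going: first turn the black selector knob on its deck clockwise until it has clicked over to its other end position and stays there. Then pick up the loose lid by its grip bar, lower it fully into the grinder's mouth with its two lugs through the two slots, and twist it clockwise about half way to its lock click, so that its pointers stand at the round steel studs. Never let it click into the lock; finish while still gripping the lid and holding it there against its spring, with the selector still switched over and the things round about left alone.

Things in the scene. Friction and masses are not known exactly. Their poses are not given: they have to be found in the camera images.
- grinder: Fixed grinder: upright aluminium cylinder, 108 mm wide at the foot, with a grey collar 94 mm wide, 95 mm high in all. A grey deck, 40 mm high, 72 mm wide, reaches 148 mm from the axis along +y and carries the selector. Origin: on the cylinder's axis at the worktop; z up.
- grinder_mouth (a point): On the grinder's axis at the collar's top face, 95 mm above the worktop; axes as the grinder's. The mouth is 49 mm wide, with two slots along +x and -x, about 18 mm wide, reaching 35 mm from the axis; between them overhang steel lips 5 mm thick. With the lid fully down its disc rests on the collar and lid_grip is 20 mm above this point.
- run_stud (a point): Top of one of two round steel studs, 6 mm thick, opposite each other, 49.5 mm from the axis and 3 mm above the collar: the run position, 0.58 rad clockwise (from above) of the slots. The two flat steel bars at 1.27 rad mark the lock.
- lid_grip (a point): Loose lid, about 0.15 kg, standing upright: aluminium disc 82 mm wide, 6 mm thick, with a black grip bar on top, 56 mm long (this x), 14 mm wide (y), 28 mm tall; grip it across its width. This point is the bar's centre, 14 mm above the disc and 36 mm above the lid's foot. Pointers at the disc's edge lie along +x and -x. Same after half a turn.
- lid_foot (a point): Centre of the underside of the lid's grey spigot, 46 mm wide and 16 mm tall below the disc. Two lugs at its foot, 11 mm wide and 6 mm tall, stick out along +x and -x to 31 mm from the axis, so under the ends of the grip bar.
- drive_ring (a joint): Sprung ring inside the mouth, turned by the seated lid's lugs: rad, 0 at rest, grows clockwise from above. With 0.08 rad of play it reads about 0.08 less than the lid's turn, so 0.5 at the studs. Its spring pulls back with about 0.08 N m there, easing off from 0.7 on; let go it springs back. At 0.9 it clicks and runs on by itself to the lock at 1.2.
- selector (a joint): Selector knob on the deck, in rad: 0 at the start, grows clockwise seen from above, end stop at 1.4. It resists with up to 0.11 N m, clicks over at 0.7 and snaps on to 1.4; let go before 0.7 it springs back to 0.
- selector_grip (a point): Centre of the selector's black grip bar, 63 mm above the worktop, 110 mm from the grinder's axis along its +y. Bar 40 mm long (this x), 10 mm wide (y; grip across it), 13 mm of it above and 13 mm below this point, on a disc 42 mm wide. It turns with the knob: 0.7 rad anticlockwise of the grinder's x at the start, 0.7 clockwise at the end.
- coffee_tin: Bystander, leave alone: square red tin with knobbed lid, 70x70x105 mm, origin under its centre.
- tea_tin: Bystander, leave alone: another such square red tin, 70x70x105 mm, origin under its centre.
- pepper_mill: Bystander, leave alone: brown wooden mill, 58 mm wide, 170 mm tall, origin under its centre.
- salt_shaker: Bystander, leave alone: glass shaker, 44 mm wide, 90 mm tall, origin under its centre.
- mug: Bystander, leave alone: cream mug, 87x116x97 mm, origin under its centre.
- apple: Bystander, leave alone: green apple, 75 mm wide, 68 mm tall, origin under its centre.
- lemon: Bystander, leave alone: lemon, 78x55x56 mm, origin under its centre.
- teaspoon: Bystander, leave alone: teaspoon lying flat, 130x26x11 mm, origin under its centre.
Not all that is in view belongs to the job. Leave any purple or turquoise look-alike of the part that bears lid_grip alone.

How it is judged:
On the way, in this order (a step that is already met when the one before it is completed fails the run):
1. the selector has clicked over to its other end (value of joint selector above 1.15 rad), for 0.2 s.
2. the lid sits fully in the grinder's mouth (z of lid_grip in the frame of grinder_mouth below 0.024 m and horizontal distance between lid_grip and grinder_mouth below 0.005 m), for 0.2 s.
At the end, for the whole second after the job is handed in: The selector is switched over (above 1.15 rad); the lid sits in the mouth within 4 mm of fully down, within 5 mm of the axis and within 0.08 rad of level; the drive ring stands still (under 0.1 rad/s) between 0.32 and 0.70 rad; the fingers still grip the lid with more than 2 N (all of step 2 and value of joint selector above 1.15 rad and angle between lid_grip's own z axis and vertical below 0.08 rad and value of joint drive_ring between 0.32 and 0.7 rad and velocity of joint drive_ring between -0.1 and 0.1 rad/s and contact force between the fingers and lid above 2 N); the arm keeps its last pose, push and grip.
It fails at once if the lid clicks into the lock (value of joint drive_ring above 0.9 rad).
It fails at once if a bystander is shifted by more than 3 cm (distance of any of coffee_tin, tea_tin, pepper_mill, salt_shaker, mug, apple, lemon, teaspoon from where it was at the start of the episode above 0.03 m).
It also fails if it takes over 54 s, if anything falls off the work surface, if the arm or the gripper's body presses on something with over 40 N, if the wrist force passes 120 N, or if a joint passes its speed limit or range.

ROBOT

A 6-joint arm with a two-finger parallel gripper is mounted at the origin on a cart in front of the work surface, level with it; the furniture and walls round the work are solid. World frame = base frame: x ahead of the robot, y to its left, z up, the work surface at z = 0. Lengths are in m, angles in rad, forces in N, time in s.
With the tool pointing down it reaches from about 0.35 to 0.975 m from the base axis. Payload 4.9 kg.
Tool frame: the origin (TCP) lies on the centre line of the jaws, within the pads' length; the fingertips stand 25 mm ahead of it and the grasp point (between the pads) lies 6 mm ahead of it; z points along the fingers, y is the line along which they close (so a half turn about z gives the same grasp; the last joint's range is limited). The gripper opens to 85 mm and grips with 20 to 120 N. Pads are 22 mm wide; open, the fingers measure 114 mm over their backs; the gripper's body (76 mm by 85 mm) begins 54 mm behind the grasp point. The pads swing forward as they close: fully open they stand 13 mm farther back than shut.
Start: joints at [1.211, 0.053, 1.613, -0, 1.476, -0.119], TCP at [0.149, 0.607, 0.229] pointing down, gripper open.
Joint ranges: [-3.01, 3.01], [-1.01, 2.22], [0.06, 2.58], [-1.02, 4.17], [0.09, 2.62], [-3.14, 3.14]. Speed limits (rad/s): [2.57, 2.57, 3.14, 3.14, 3.14, 3.14].

INTERFACE

Orientations are given as a unit quaternion [w, x, y, z].
In Python, from plant import state, grab_frame, get_calibration, job gives the robot as it stands. The module is installed in compiled form; this text tells all that it offers.
- The arm moves only by the tool move_arm, never from a script. Its argument "targets" is a list that holds one entry, the list of rows, each a list of 5 numbers: the opening in per cent of the stroke, from 0 (shut) to 100 (fully open), then the shift along the tool's x, y, z as a fraction of full scale, then the turn about the tool's z as a fraction of full scale. A call has 1 to 5 rows; each row shifts and turns the commanded pose from where the row before left it, along the tool's axes as they then stand; what a row does not reach is not made up. Full scale, the value 1, is 0.6 m for a shift and 6 degrees for a turn. A row lasts 1/12 s, in which the tool goes at most 41.7 mm and 7.16 degrees, less where a joint would pass 70% of its speed; a pose out of reach is approached as far as the arm can. A call with a number of a shift or a turn outside -1 to 1 is refused whole. A call with a gripper value outside its range is refused whole. The fingers move at their own pace and stop on an object; the grip force is fixed at half the most. Time passes only in rows, so rows that do not move let the fingers close. It gives the time, the measured TCP pose, the force, the opening and the grip force at its end, in the units of the state.
- state(): the state, without advancing time (a new reading comes with each control period).
- grab_frame(name): name is "scene" or "side" or "wrist"; returns the picture (480x640x3 uint8, red, green, blue); there is no depth.
- get_calibration(name): a dict with "vertical_fov" (degrees; the focal length in pixels is half the picture's height over the tangent of half this angle, whatever the lens; pixels are square), "cx", "cy" (the principal point, pixels), "R" (3x3) and "t" (3): a world point X has camera coordinates R X + t. Camera axes: x right, y down, z forward; pixel columns grow to the right and rows downward; lengths in m; the calibration is good to about 2 mm. A picture is of the moment at which its call begins: read the wrist's pose just before it. get_calibration takes no time and is no camera call; for the wrist camera it gives the pose at the moment of the call.
- job.job_done(): hands the job in; it is judged then, once.
The state is a dict: "time": time; "joint_pos": joint angles; "joint_vel": joint speeds; "joint_efforts": joint torques, N m; "tool_pos": TCP position; "tool_rot": TCP orientation; "contact_force": force on the tool from outside, world axes, zero at the start; "ft_torque": the same for the moment, N m; "gripper_width": opening from 0.0 (shut) to 1.0 (fully open); "grasp_force": force on a finger pad.
Only numpy, scipy, OpenCV 4.12 (cv2) and the standard library are available. Lean on these libraries where they do the work, as an engineer would, in place of code of your own. Each camera call takes 0.05 s, during which the arm holds its last target. There are 200 camera calls.

## Working session

There is one attempt and no reset: what is moved stays moved. The work goes in short steps, Python scripts to look and compute and a tool call to move; the robot and the scene stay as the last step left them, time stands still between calls to the robot, and variables do not carry over. Pictures are saved under pics/ and viewed, at most 13 in all, crops included, and the job is handed in when it is done.

Besides the shell and the picture viewer there is one more tool, called after ">>>" as name([rows], argument=value, ...), one row to a line, values as JSON. move_arm: Moves the arm, as the interface text tells. Shift numbers are shares of 0.6 m and turn numbers shares of 6 degrees, none past 1 either way. Its arguments: {"type":"object","properties":{"targets":{"type":"array"}},"required":["targets"]}

```bash
mkdir -p pics
cat > h.py <<'E'
import numpy as np, cv2
from plant import state, grab_frame, get_calibration, job
def snap(n,f):
    c=get_calibration(n); im=grab_frame(n); cv2.imwrite('pics/'+f,im[:,:,::-1]); return im,c
def proj(c,X):
    f=240/np.tan(np.radians(c['vertical_fov'])/2); p=np.array(c['R'])@np.array(X)+np.array(c['t']); return p[:2]/p[2]*f+[c['cx'],c['cy']]
def ray(c,uv,z):
    f=240/np.tan(np.radians(c['vertical_fov'])/2); R=np.array(c['R']);t=np.array(c['t'])
    d=R.T@np.array([(uv[0]-c['cx'])/f,(uv[1]-c['cy'])/f,1]); o=-R.T@t
    return o+d*(z-o[2])/d[2]
E
python3 - <<'E'
from h import *
import pickle
C={}
for n in ['scene','side','wrist']:
    im,c=snap(n,n+'0.png'); C[n]=c
    R=np.array(c['R']);print(n,c['vertical_fov'],-R.T@np.array(c['t']),R[2])
pickle.dump(C,open('c0.pkl','wb'))
s=state();print(s)
E
```

```text
scene 49.76040098350668 [0.02778307 0.66787934 1.28962614] [ 0.36863362 -0.51664116 -0.77278145]
side 50.701528828423434 [0.26426718 0.7284984  1.04209667] [ 0.25575884 -0.63535512 -0.72863659]
wrist 67.87301331286308 [0.06825745 0.62652087 0.37312844] [ 0.30977336 -0.07742333 -0.94765294]
{'time': 0.15, 'joint_pos': array([ 1.21099025e+00,  5.32455988e-02,  1.61398005e+00, -1.40825494e-05,
        1.47596805e+00, -1.19027268e-01]), 'joint_vel': array([-0.00042311, -0.00064881, -0.00288159, -0.00139052, -0.00266801,
        0.00090297]), 'joint_efforts': array([ 7.43025266e-04, -3.94234872e+01, -3.70725274e+01, -1.61873772e-04,
        4.64181590e-03, -1.56430491e-05]), 'tool_pos': array([0.14888567, 0.60651022, 0.22761951]), 'tool_rot': array([-1.83023685e-04,  1.20098097e-01,  9.92761707e-01, -7.79351611e-04]), 'contact_force': array([-0.62416833,  0.37252114,  0.09799716]), 'ft_torque': array([ 0.00924228, -0.0280379 , -0.02993142]), 'grasp_force': 0.0, 'gripper_width': 1.0028535573861947}
```

View pics/scene0.png

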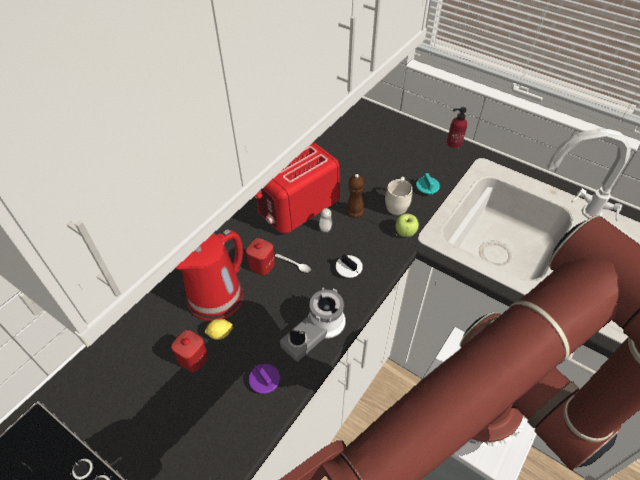

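View pics/side0.png

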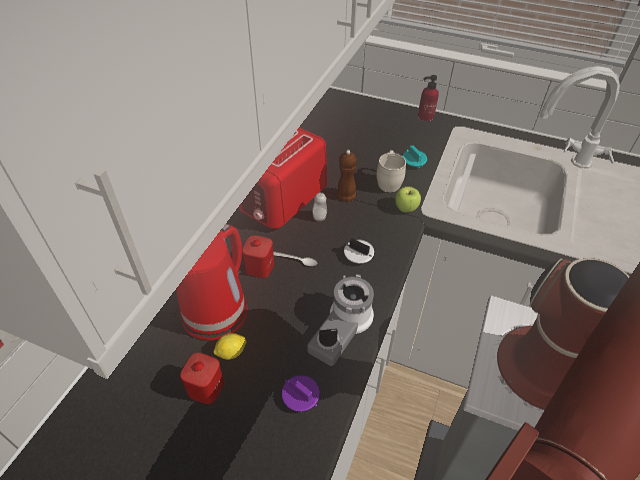

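Candidates for the lid in the scene view are the aluminium disc with a black bar (349,266), the purple one (264,379) and the turquoise one (428,184). I choose the aluminium one. The grinder's mouth is at (326,303) and the selector at (298,340). Next is a close crop to check the choice.

Run:
```python
import cv2,numpy as np
a=cv2.imread('pics/scene0.png')[240:365,270:390];b=cv2.imread('pics/side0.png')[230:365,295:395]
a=cv2.resize(a,None,fx=4,fy=4,interpolation=3);b=cv2.resize(b,None,fx=4,fy=4,interpolation=3)[:540]
o=np.zeros((540,800,3),np.uint8);o[:500,:400]=a[:,:400];o[:540,400:]=b
# scene crop x range 270..370
cv2.imwrite('pics/crop1.png',o)
```

```text
(no output)
```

View pics/crop1.png

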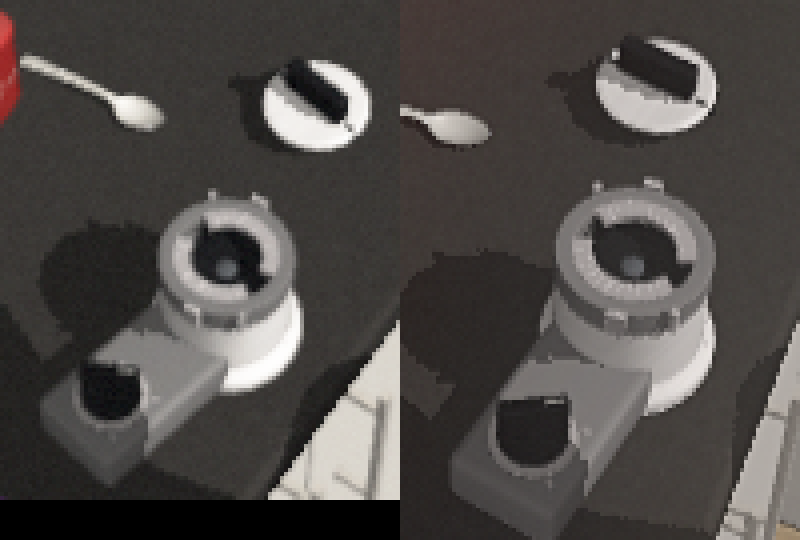

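Run:
```python
from h import *
import pickle
C=pickle.load(open('c0.pkl','rb'));a,b=C['scene'],C['side']
for n,p,q,z in [('mouth',(327,304.5),(353.75,293.75),.095),('lid',(349.5,266.2),(359.2,251.5),.022),('selbase',(298,339),(328.5,340),.05),('slotA',(270+50.5,240+56),(0,0),.095),('slotB',(270+64,240+69.5),(0,0),.095),
 ('bar1',(270+299/4,240+66/4),(295+(622-400)/4,230+42/4),.05),('bar2',(270+343/4,240+100/4),(295+(697-400)/4,230+75/4),.05)]:
    print(n,ray(a,p,z),ray(b,q,z))
```

```text
mouth [0.45246703 0.04028081 0.095     ] [0.45270791 0.04361169 0.095     ]
lid [ 0.50051744 -0.15018925  0.022     ] [ 0.50128423 -0.14721894  0.022     ]
selbase [0.47009279 0.15077371 0.05      ] [0.47047342 0.15454313 0.05      ]
slotA [0.48270826 0.02800519 0.095     ] [ 2.47540856 -0.8823324   0.095     ]
slotB [0.42802663 0.04243887 0.095     ] [ 2.47540856 -0.8823324   0.095     ]
bar1 [ 0.52179645 -0.15442311  0.05      ] [ 0.52911347 -0.15109194  0.05      ]
bar2 [ 0.47725827 -0.14657471  0.05      ] [ 0.47362951 -0.14251525  0.05      ]
```

>>> move_arm([
  [[40,-0.0467,-0.0405,0,0],[40,-0.0467,-0.0405,0,0],[40,-0.0467,-0.0405,0,0],[40,-0.0467,-0.0405,0,0],[40,-0.0467,-0.0405,0,0]],
])

```text
time: 0.57
tool_pos: [0.2565, 0.4539, 0.2281]
tool_rot: [-0.0, 0.12, 0.993, -0.0]
contact_force: [0.2, -0.1, -0.0]
gripper_width: 0.4
grasp_force: 0.0
```

>>> move_arm([
  [[40,-0.0467,-0.0405,0,0],[40,-0.0467,-0.0405,0,0],[40,-0.0467,-0.0405,0,0],[40,-0.0467,-0.0405,0,0],[40,-0.0467,-0.0405,0,0]],
])

```text
time: 0.98
tool_pos: [0.3637, 0.3024, 0.2284]
tool_rot: [0.0, 0.12, 0.993, 0.0]
contact_force: [1.0, 0.2, -0.5]
gripper_width: 0.398
grasp_force: 0.0
```

>>> move_arm([
  [[40,-0.0467,-0.0405,0,0],[40,-0.0467,-0.0405,0,0],[40,-0.0467,-0.0405,0,0],[40,-0.0467,-0.0405,0,0],[40,-0.0467,-0.0405,0,0]],
])

```text
time: 1.4
tool_pos: [0.4708, 0.151, 0.2284]
tool_rot: [-0.0, 0.12, 0.993, 0.0]
contact_force: [1.5, 0.2, 0.4]
gripper_width: 0.401
grasp_force: 0.0
```

>>> move_arm([
  [[40,0,0,0,-0.95],[40,0,0,0,-0.95],[40,0,0,0,-0.95],[40,0,0,0,-0.95],[40,0,0,0,-0.95]],
])

```text
time: 1.82
tool_pos: [0.4702, 0.1525, 0.2282]
tool_rot: [-0.0, -0.13, 0.991, -0.0]
contact_force: [0.2, -0.8, 0.1]
gripper_width: 0.401
grasp_force: 0.0
```

>>> move_arm([
  [[40,0,0,0,-0.95],[40,0,0,0,-0.95],[40,0,0,0,-0.9],[40,0,0,0,0],[40,0,0,0,0]],
])

```text
time: 2.23
tool_pos: [0.4701, 0.1527, 0.2283]
tool_rot: [-0.0, -0.27, 0.963, 0.0]
contact_force: [-0.7, 0.0, -0.6]
gripper_width: 0.402
grasp_force: 0.0
```

```bash
cat >> h.py <<'E'
from scipy.spatial.transform import Rotation as Ro
def tool():
    s=state(); q=s['tool_rot']; R=Ro.from_quat([q[1],q[2],q[3],q[0]]).as_matrix()
    return s,R,np.degrees(np.arctan2(R[1,0],R[0,0]))%360
def go(target,yaw=None):
    s,R,y=tool(); d=R.T@(np.array(target)-s['tool_pos'])
    print('pos',s['tool_pos'].round(4),'yaw',y.round(2),'tilt z',R[:,2].round(4),'shift units',(d/.6).round(4),'turn units', None if yaw is None else round(-((yaw-y+180)%360-180)/6,3),'t',round(s['time'],2))
E
python3 - <<'E'
from h import *
import pickle
im,c=snap('wrist','w1.png');pickle.dump(c,open('c1.pkl','wb'))
go([.4703,.1527,.079],211)
for X in [(.4703,.1527,.076),(.4526,.042,.095)]: print(proj(c,X))
print(state()['joint_pos'])
E
```

```text
pos [0.4701 0.1527 0.2284] yaw 211.38 tilt z [-4.e-04 -1.e-04 -1.e+00] shift units [-3.000e-04 -2.000e-04  2.489e-01] turn units 0.063 t 2.28
[316.49611446 218.61951207]
[202.63667337 131.92035286]
[ 1.63418655e-01 -2.67599910e-01  1.90929176e+00 -6.85832702e-06
  1.50031936e+00 -1.95502879e+00]
```

View pics/w1.png

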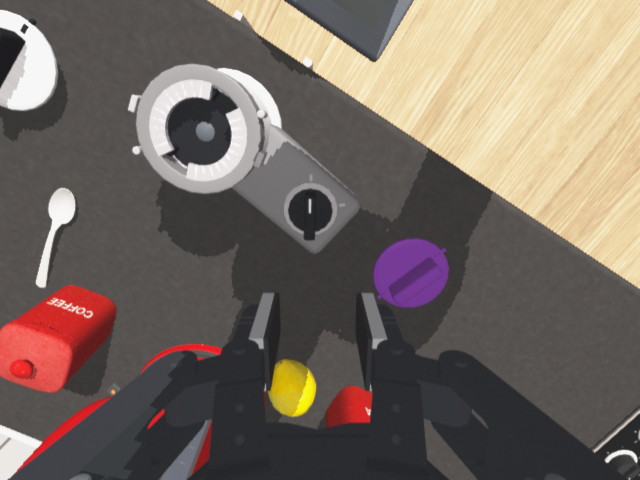

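The wrist view shows the selector disc near (311,209) with its bar almost vertical in the image, the mouth at (203,129) and the purple look-alike at (411,272). I'll enlarge the first two.

Run:
```python
import cv2,numpy as np
a=cv2.imread('pics/w1.png');o=np.zeros((600,800,3),np.uint8)
o[:,:400]=cv2.resize(a[170:255,280:337],(400,596),interpolation=3)[:600] if 0 else cv2.resize(a[165:255,280:340],(400,600),interpolation=3)
o[:,400:]=cv2.resize(a[40:220,120:280],(400,450),interpolation=3)[:600].repeat(1,0) if 0 else cv2.copyMakeBorder(cv2.resize(a[50:210,125:285],(400,400),interpolation=3),0,200,0,0,0)
cv2.imwrite('pics/crop2.png',o)
```

```text
(no output)
```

View pics/crop2.png

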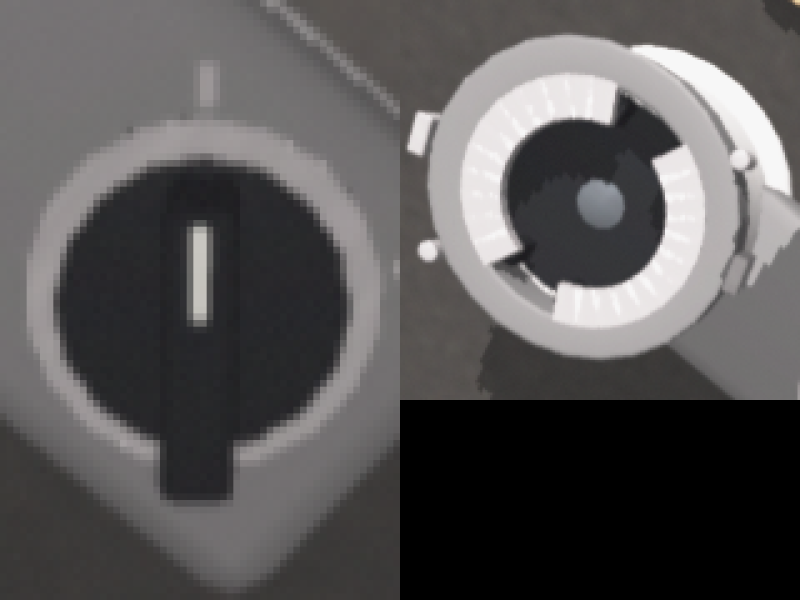

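Run:
```python
from h import *
import pickle
c=pickle.load(open('c1.pkl','rb'))
P=lambda x,y:(125+(x-400)/2.5,50+y/2.5)
B=lambda x,y:(280+x/6.667,165+y/6.667)
f=lambda n,p,z:(print(n,ray(c,p,z)),ray(c,p,z))[1]
f('bartop',B(198,357),.076);e1=f('b1',B(202,215),.076);e2=f('b2',B(197,498),.076);print(np.linalg.norm(e1-e2),np.degrees(np.arctan2(*(e2-e1)[1::-1])))
f('ring',B(203,292),.042)
a=f('stud',P(740,158),.098);b=f('stud',P(428,250),.098);m=(a+b)/2;print('mid',m,np.linalg.norm(a-b)/2,np.degrees(np.arctan2(*(a-b)[1::-1]))+np.degrees(.58))
f('collar',P(586,197),.095)
a=f('slot',P(648,128),.095);b=f('slot',P(525,285),.093);print((a+b)/2,np.degrees(np.arctan2(*(a-b)[1::-1])))
```

```text
bartop [0.47330668 0.14763916 0.076     ]
b1 [0.4569669  0.13842975 0.076     ]
b2 [0.48997904 0.15748771 0.076     ]
0.03811833141621245 29.997896261431027
ring [0.47310847 0.14757868 0.042     ]
stud [0.41794415 0.07344633 0.098     ]
stud [0.48993355 0.00564641 0.098     ]
mid [0.45393885 0.03954637 0.098     ] 0.049445179568930325 169.9481908830861
collar [0.45182767 0.03896434 0.095     ]
slot [0.42485604 0.0461355  0.095     ]
slot [0.48584623 0.03352783 0.093     ]
[0.45535114 0.03983167 0.094     ] 168.32052538580695
```

>>> move_arm([
  [[40,0,-0.0097,0.0,0.23],[40,0,0,0.06,0],[40,0,0,0.06,0],[40,0,0,0.06,0],[40,0,0,0.04,0]],
])

```text
time: 2.7
tool_pos: [0.4717, 0.1471, 0.0931]
tool_rot: [-0.002, -0.259, 0.966, 0.0]
contact_force: [-0.9, 0.2, -0.6]
gripper_width: 0.398
grasp_force: 0.0
```

>>> move_arm([
  [[40,0,0,0.027,0],[40,0,0,0,0],[0,0,0,0,0],[0,0,0,0,0],[0,0,0,0,0]],
])

```text
time: 3.12
tool_pos: [0.475, 0.1479, 0.0826]
tool_rot: [0.002, -0.26, 0.966, -0.0]
contact_force: [0.2, 0.1, 0.1]
gripper_width: 0.006
grasp_force: 0.0
```

>>> move_arm([
  [[0,0,0,0,0],[0,0,0,0,0],[0,0,0,0,0]],
])

```text
time: 3.37
tool_pos: [0.4739, 0.1479, 0.0813]
tool_rot: [0.001, -0.26, 0.966, -0.0]
contact_force: [-0.3, 1.1, -0.2]
gripper_width: -0.003
grasp_force: 0.0
```

The fingers shut on nothing, so I need a look.

Run:
```python
from h import *
im,c=snap('wrist','w2.png')
go([.4732,.1478,.08],210)
s=np.zeros((480,800,3),np.uint8);s[:,:480]=im[:,80:560,::-1]
i2,c2=snap('side','s2.png');s[:,480:]=cv2.resize(i2[260:410,275:375,::-1],(320,480),interpolation=3);cv2.imwrite('pics/crop3.png',s)
```

```text
pos [0.4737 0.1479 0.0811] yaw 210.12 tilt z [ 1.2e-03  2.0e-04 -1.0e+00] shift units [0.0008 0.0003 0.0018] turn units 0.02 t 3.42
```

View pics/crop3.png

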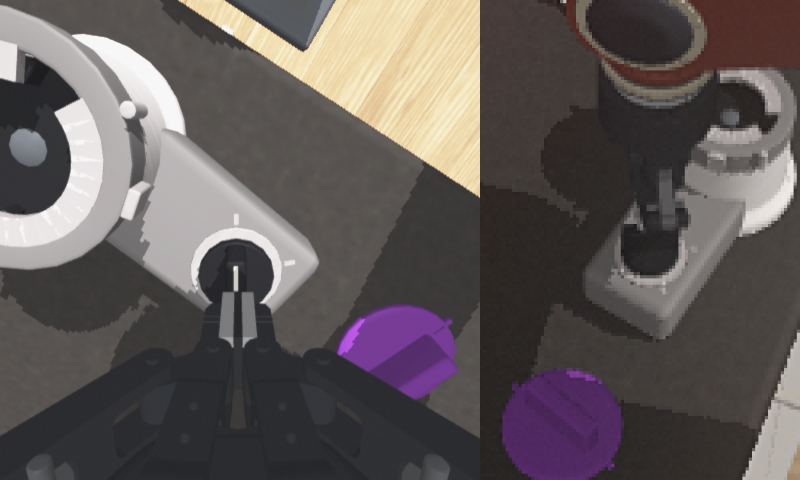

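Run:
```python
from h import *
c=get_calibration('wrist');s,R,y=tool();p=s['tool_pos']
for d in [0,.006,.025]: print(d,proj(c,p+R[:,2]*d)-[80,0])
for z in (.05,.063,.076):
  for k in (-.02,.0,.02):
    a=np.radians(30);print(z,k,proj(c,[.4732+k*np.cos(a),.1478+k*np.sin(a),z])-[80,0])
print(s['joint_efforts'],s['gripper_width'],s['grasp_force'])
im=cv2.imread('pics/w2.png');cv2.imwrite('pics/crop4.png',cv2.resize(im[220:340,240:400],(800,600),interpolation=3))
```

```text
0 [236.19238029 307.02834147]
0.006 [236.22418584 300.69180809]
0.025 [236.31222735 283.15153645]
0.05 -0.02 [236.72872361 243.09686686]
0.05 0.0 [236.67760846 277.81781072]
0.05 0.02 [236.62977144 310.31201965]
0.063 -0.02 [236.69126058 251.97211902]
0.063 0.0 [236.63799931 288.73714931]
0.063 0.02 [236.58837787 322.9896921 ]
0.076 -0.02 [236.64812276 262.19176701]
0.076 0.0 [236.59261802 301.24773504]
0.076 0.02 [236.5411727  337.44728996]
[-8.71458702e-03 -2.84107840e+01 -3.35916245e+01 -6.27215686e-04
 -5.12901097e-03  6.64298732e-04] -0.0015576840033566636 0.0
```

View pics/crop4.png

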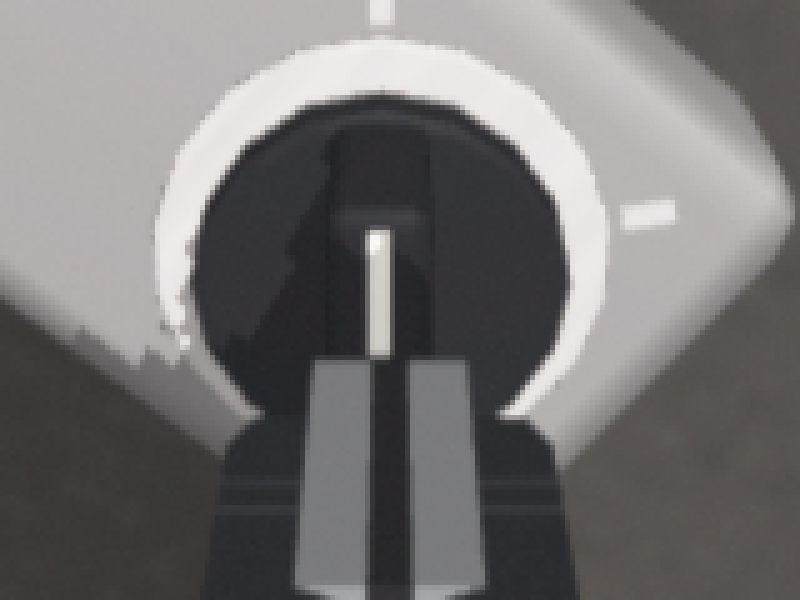

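The bar's front edge projects where it should, so the position is right. The pads are closing above the bar, though. I'll open, go down in small steps while watching the force, and try again.

>>> move_arm([
  [[40,0,0,0,0],[40,0,0,0,0],[40,0,0,0,0],[40,0.0008,0.0,0.007,0],[40,0,0,0,0]],
])

```text
time: 3.88
tool_pos: [0.4723, 0.1474, 0.0753]
tool_rot: [-0.001, -0.26, 0.966, 0.0]
contact_force: [-0.5, 0.3, 0.3]
gripper_width: 0.399
grasp_force: 0.0
```

>>> move_arm([
  [[40,0,0,0.006,0],[40,0,0,0,0]],
])

```text
time: 4.05
tool_pos: [0.4723, 0.1474, 0.0717]
tool_rot: [-0.001, -0.26, 0.966, 0.0]
contact_force: [-0.0, 0.1, -0.1]
gripper_width: 0.397
grasp_force: 0.0
```

Run:
```python
from h import *
im,c=snap('wrist','w3.png');go([.4732,.1478,.075],210)
cv2.imwrite('pics/crop5.png',im[170:420,160:500,::-1].repeat(2,0).repeat(2,1))
```

```text
pos [0.4725 0.1475 0.0719] yaw 210.12 tilt z [-1.2e-03 -2.0e-04 -1.0e+00] shift units [-0.0014 -0.0001 -0.0051] turn units 0.02 t 4.1
```

View pics/crop5.png

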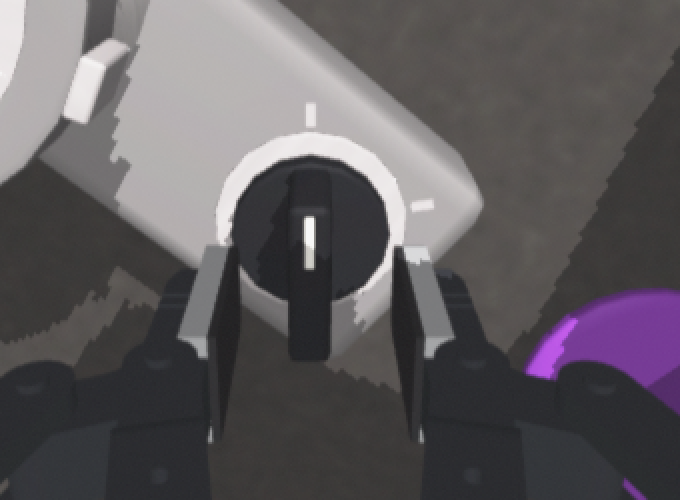

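The tips stand about level with the reported TCP, not 25 mm ahead of it. I'll go down further in small steps with force checks.

>>> move_arm([
  [[40,-0.001,0,0.008,0],[40,0,0,0,0]],
])

```text
time: 4.27
tool_pos: [0.473, 0.1478, 0.067]
tool_rot: [-0.001, -0.26, 0.966, 0.0]
contact_force: [0.4, 0.9, 0.2]
gripper_width: 0.399
grasp_force: 0.0
```

>>> move_arm([
  [[40,0,0,0.008,0],[40,0,0,0,0]],
])

```text
time: 4.43
tool_pos: [0.4728, 0.1477, 0.062]
tool_rot: [-0.001, -0.26, 0.966, 0.0]
contact_force: [-1.1, -0.5, -0.3]
gripper_width: 0.402
grasp_force: 0.0
```

>>> move_arm([
  [[40,0,0,0.006,0],[40,0,0,0,0]],
])

```text
time: 4.6
tool_pos: [0.473, 0.1477, 0.0587]
tool_rot: [-0.001, -0.26, 0.966, 0.0]
contact_force: [0.7, 0.0, 0.5]
gripper_width: 0.4
grasp_force: 0.0
```

>>> move_arm([
  [[0,0,0,0,0],[0,0,0,0,0],[0,0,0,0,0],[0,0,0,0,0]],
])

```text
time: 4.93
tool_pos: [0.474, 0.147, 0.0597]
tool_rot: [0.0, -0.26, 0.966, -0.001]
contact_force: [1.3, -5.0, 0.2]
gripper_width: 0.094
grasp_force: 61.9
```

>>> move_arm([
  [[0,0,0,0,0.9],[0,0,0,0,0.9],[0,0,0,0,0.9],[0,0,0,0,0.9],[0,0,0,0,0.9]],
])

```text
time: 5.35
tool_pos: [0.474, 0.1472, 0.0597]
tool_rot: [0.001, -0.025, 1.0, -0.001]
contact_force: [1.1, -4.6, 0.2]
gripper_width: 0.102
grasp_force: 61.9
```

>>> move_arm([
  [[0,0,0,0,0.9],[0,0,0,0,0.9],[0,0,0,0,0.9],[0,0,0,0,0.9],[0,0,0,0,0.9]],
])

```text
time: 5.77
tool_pos: [0.474, 0.1474, 0.0597]
tool_rot: [0.001, 0.209, 0.978, -0.0]
contact_force: [1.0, -3.8, -1.6]
gripper_width: 0.1
grasp_force: 61.8
```

>>> move_arm([
  [[0,0,0,0,0.9],[0,0,0,0,0.9],[0,0,0,0,0.9],[0,0,0,0,0.9],[0,0,0,0,0.7]],
])

```text
time: 6.18
tool_pos: [0.4742, 0.1477, 0.0597]
tool_rot: [0.001, 0.422, 0.907, 0.0]
contact_force: [2.0, -2.0, -1.1]
gripper_width: 0.093
grasp_force: 61.7
```

>>> move_arm([
  [[0,0,0,0,0],[0,0,0,0,0],[0,0,0,0,0]],
])

```text
time: 6.43
tool_pos: [0.4742, 0.1476, 0.0597]
tool_rot: [0.001, 0.419, 0.908, 0.0]
contact_force: [3.6, -3.1, -2.4]
gripper_width: 0.1
grasp_force: 61.7
```

Run:
```python
from h import *
go([.4732,.1478,.06],130);print(state()['ft_torque'],state()['contact_force'],state()['joint_pos'])
```

```text
pos [0.4742 0.1476 0.0597] yaw 130.41 tilt z [ 1.9e-03 -3.0e-04 -1.0e+00] shift units [ 0.0013 -0.0011 -0.0005] turn units 0.069 t 6.43
[-0.48928403 -0.76043125  0.04206526] [ 3.59759294 -3.07689572 -2.41491028] [ 1.52206843e-01 -8.65074155e-02  2.04829369e+00 -5.87812820e-04
  1.17794299e+00 -5.52910348e-01]
```

>>> move_arm([
  [[40,0,0,0,0],[40,0,0,0,0],[40,0,0,0,0],[40,0,0,-0.05,0],[40,0,0,-0.06,0]],
])

```text
time: 6.85
tool_pos: [0.47, 0.1477, 0.1224]
tool_rot: [-0.004, 0.42, 0.908, -0.002]
contact_force: [1.1, 0.0, -0.1]
gripper_width: 0.401
grasp_force: 0.0
```

>>> move_arm([
  [[40,0,0,-0.06,0],[40,0,0,-0.06,0],[40,0,0,0,-0.98],[40,0,0,0,-0.98],[40,0,0,0,-0.98]],
])

```text
time: 7.27
tool_pos: [0.4735, 0.1483, 0.1986]
tool_rot: [0.0, 0.273, 0.962, 0.001]
contact_force: [-0.3, -0.1, -0.2]
gripper_width: 0.401
grasp_force: 0.0
```

>>> move_arm([
  [[60,0,0,0,-0.98],[60,0,0,0,-0.98],[60,0,0,0,-0.98],[60,0,0,0,-0.98],[60,-0.0163,-0.0599,0,0]],
])

```text
time: 7.68
tool_pos: [0.4769, 0.1146, 0.1973]
tool_rot: [-0.001, 0.069, 0.998, 0.002]
contact_force: [0.7, -0.5, 0.2]
gripper_width: 0.606
grasp_force: 0.0
```

>>> move_arm([
  [[60,-0.0163,-0.0599,0,0],[60,-0.0163,-0.0599,0,0],[60,-0.0163,-0.0599,0,0],[60,-0.0163,-0.0599,0,0],[60,-0.0163,-0.0599,0,0]],
])

```text
time: 8.1
tool_pos: [0.4992, -0.0753, 0.1975]
tool_rot: [-0.0, 0.074, 0.997, 0.0]
contact_force: [0.9, 0.1, 0.8]
gripper_width: 0.599
grasp_force: 0.0
```

>>> move_arm([
  [[60,-0.0163,-0.0599,0,0],[60,-0.0163,-0.0599,0,0],[60,0,0,0,0],[60,0,0,0,0]],
])

```text
time: 8.43
tool_pos: [0.508, -0.1492, 0.1972]
tool_rot: [-0.0, 0.076, 0.997, 0.001]
contact_force: [-0.5, 0.2, 0.2]
gripper_width: 0.6
grasp_force: 0.0
```

Run:
```python
from h import *
import pickle
im,c=snap('wrist','w4.png');pickle.dump(c,open('c4.pkl','wb'))
go([.501,-.149,.06],171)
p=proj(c,(.501,-.149,.05));print(p)
i2,c2=snap('scene','s4.png')
o=np.zeros((480,800,3),np.uint8);u,v=p.astype(int);u0,v0=u-60,v-60
print(u0,v0);o[:,:480]=cv2.resize(im[v0:v0+120,u0:u0+120,::-1],(480,480),interpolation=3)
o[:400,480:]=cv2.resize(i2[300:380,270:334,::-1],(320,400),interpolation=3);cv2.imwrite('pics/crop6.png',o)
```

```text
pos [ 0.5079 -0.1481  0.1971] yaw 171.42 tilt z [-9.0e-04  1.4e-03 -1.0e+00] shift units [ 0.0109 -0.0035  0.2285] turn units 0.071 t 8.48
[316.07832016 212.70430983]
256 152
```

View pics/crop6.png

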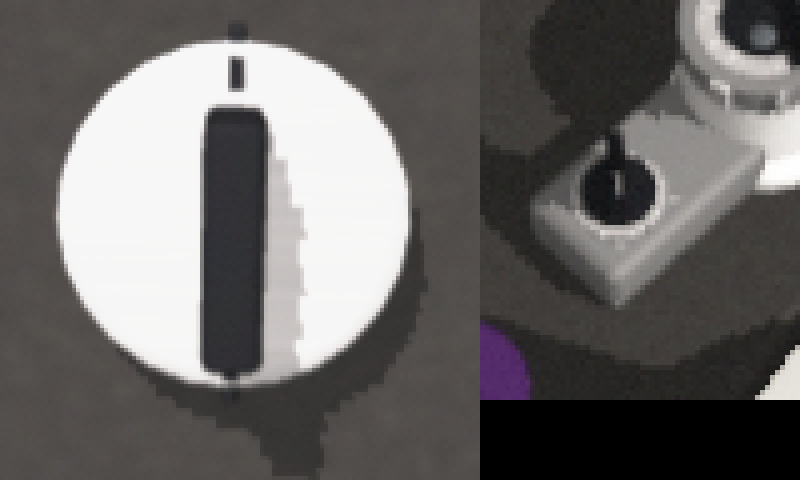

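The right crop shows the selector switched over, and the left one shows the lid's bar nearly upright in the view, centred near (235,247).

Run:
```python
from h import *
import pickle
c=pickle.load(open('c4.pkl','rb'));B=lambda x,y:(256+x/4,152+y/4)
a=ray(c,B(239,126),.05);b=ray(c,B(231.5,372),.05);print(a,b,(a+b)/2,np.linalg.norm(a-b),np.degrees(np.arctan2(*(a-b)[1::-1])))
print(ray(c,B(233.5,213),.022))
p=ray(c,B(237,24),.02);q=ray(c,B(232,394),.02);print(p,q,(p+q)/2,np.degrees(np.arctan2(*(p-q)[1::-1])))
m=(a+b)/2
go([m[0],m[1],.035],np.degrees(np.arctan2(*(a-b)[1::-1])))
```

```text
[ 0.47644313 -0.14549026  0.05      ] [ 0.52940127 -0.15532031  0.05      ] [ 0.5029222  -0.15040529  0.05      ] 0.05386273641310744 169.48447700803825
[ 0.50094353 -0.15063728  0.022     ]
[ 0.45907975 -0.14334883  0.02      ] [ 0.54559341 -0.15796632  0.02      ] [ 0.50233658 -0.15065758  0.02      ] 170.40978636820455
pos [ 0.508  -0.1473  0.1971] yaw 171.5 tilt z [-8.0e-04  1.2e-03 -1.0e+00] shift units [ 0.0073 -0.0066  0.2701] turn units 0.336 t 8.53
```

>>> move_arm([
  [[60,0.0078,-0.006,0,0.22],[60,0,0,0.06,0],[60,0,0,0.06,0],[60,0,0,0.06,0],[60,0,0,0.05,0]],
])

```text
time: 8.95
tool_pos: [0.502, -0.1492, 0.0573]
tool_rot: [-0.001, 0.085, 0.996, 0.0]
contact_force: [0.1, -0.5, -0.1]
gripper_width: 0.597
grasp_force: 0.0
```

>>> move_arm([
  [[60,0,0,0.015,0],[60,0,0,0,0],[60,0,0,0,0]],
])

```text
time: 9.2
tool_pos: [0.5035, -0.1505, 0.0514]
tool_rot: [0.0, 0.085, 0.996, -0.0]
contact_force: [0.5, 0.1, 0.3]
gripper_width: 0.598
grasp_force: 0.0
```

Run:
```python
from h import *
go([.5022,-.1505,.029],170)
```

```text
pos [ 0.5035 -0.1505  0.0514] yaw 170.21 tilt z [ 7.e-04 -3.e-04 -1.e+00] shift units [ 0.0022 -0.0003  0.0373] turn units 0.035 t 9.2
```

>>> move_arm([
  [[60,0.0018,0,0.012,0],[60,0,0,0.01,0],[60,0,0,0,0]],
])

```text
time: 9.45
tool_pos: [0.5022, -0.1508, 0.0375]
tool_rot: [0.0, 0.086, 0.996, -0.0]
contact_force: [0.1, -0.5, 0.2]
gripper_width: 0.6
grasp_force: 0.0
```

>>> move_arm([
  [[60,0,0,0.008,0],[60,0,0,0.005,0],[60,0,0,0,0]],
])

```text
time: 9.7
tool_pos: [0.5016, -0.1507, 0.0288]
tool_rot: [-0.0, 0.086, 0.996, 0.0]
contact_force: [0.7, 0.3, -0.9]
gripper_width: 0.601
grasp_force: 0.0
```

>>> move_arm([
  [[0,0,0,0,0],[0,0,0,0,0],[0,0,0,0,0],[0,0,0,0,0],[0,0,0,0,0]],
])

```text
time: 10.12
tool_pos: [0.5022, -0.151, 0.0297]
tool_rot: [0.0, 0.086, 0.996, -0.0]
contact_force: [-0.4, 0.2, 1.5]
gripper_width: 0.142
grasp_force: 60.2
```

Run:
```python
from h import *
go([.5022,-.1505,.029],170);print(state()['contact_force'])
```

```text
pos [ 0.5022 -0.151   0.0297] yaw 170.16 tilt z [ 4.e-04 -4.e-04 -1.e+00] shift units [0.0002 0.0008 0.0012] turn units 0.027 t 10.12
[-0.36526886  0.20210035  1.45190838]
```

>>> move_arm([
  [[0,0,0,-0.04,0],[0,0,0,-0.055,0],[0,0,0,-0.055,0],[0,0,0,-0.055,0],[0,0,0,-0.02,0]],
])

```text
time: 10.53
tool_pos: [0.5043, -0.1517, 0.1697]
tool_rot: [0.004, 0.086, 0.996, -0.001]
contact_force: [1.5, 0.5, -0.3]
gripper_width: 0.147
grasp_force: 60.0
```

>>> move_arm([
  [[0,0.0167,0.0373,0,0],[0,0.0167,0.0373,0,0],[0,0.0167,0.0373,0,0],[0,0.0167,0.0373,0,0],[0,0.0167,0.0373,0,0]],
])

```text
time: 10.95
tool_pos: [0.4705, -0.0308, 0.1627]
tool_rot: [-0.001, 0.086, 0.996, 0.0]
contact_force: [-0.4, -1.2, -1.5]
gripper_width: 0.147
grasp_force: 60.0
```

>>> move_arm([
  [[0,0.0167,0.0373,0,0],[0,0.0167,0.0373,0,0],[0,0.0167,0.0373,0,0],[0,0,0,0,0],[0,0,0,0,0]],
])

```text
time: 11.37
tool_pos: [0.4527, 0.0401, 0.163]
tool_rot: [-0.001, 0.085, 0.996, -0.0]
contact_force: [-0.4, -1.4, -1.6]
gripper_width: 0.146
grasp_force: 60.0
```

Run:
```python
from h import *
import pickle
im,c=snap('wrist','w5.png');pickle.dump(c,open('c5.pkl','wb'))
go([.454,.0395,.165],170);s=state();print(s['gripper_width'],s['grasp_force'])
p=s['tool_pos'];
for X in [(.4180,.0734,.098),(.4899,.0056,.098),(.454,.0395,.095),p-[0,0,.0137]]: print(proj(c,X))
cv2.imwrite('pics/crop7.png',cv2.resize(im[80:380,120:520,::-1],(800,600),interpolation=3))
```

```text
pos [0.4531 0.0394 0.1633] yaw 170.22 tilt z [-1.5e-03 -4.0e-04 -1.0e+00] shift units [-0.0015  0.0004 -0.0029] turn units 0.037 t 11.42
0.1471440889259746 59.98839855194092
[362.28593937 194.02893438]
[275.9713035  314.93800505]
[316.66100411 256.31190384]
[315.90264771 294.88386245]
```

View pics/crop7.png

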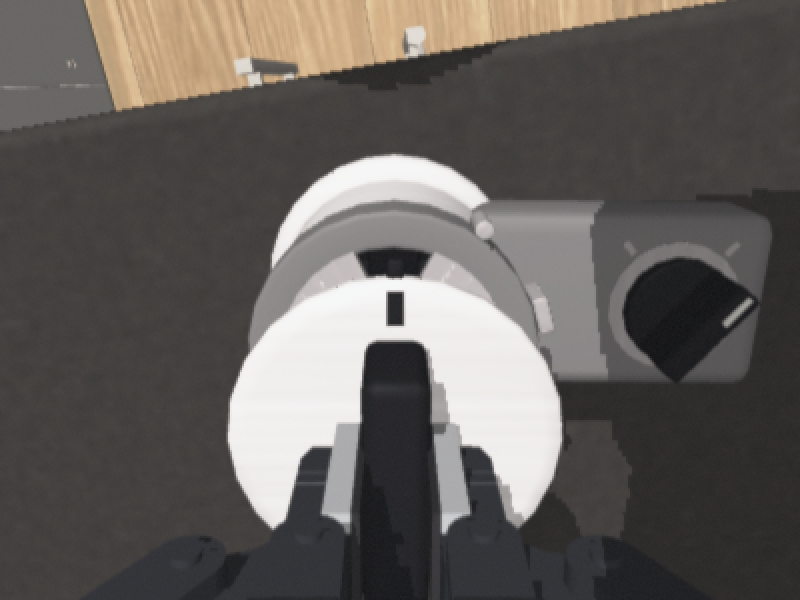

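>>> move_arm([
  [[0,-0.0012,-0.0004,0.02,0],[0,0,0,0.025,0],[0,0,0,0.012,0],[0,0,0,0,0],[0,0,0,0,0]],
])

```text
time: 11.83
tool_pos: [0.4538, 0.0384, 0.1291]
tool_rot: [-0.001, 0.086, 0.996, -0.0]
contact_force: [0.1, -0.7, -1.0]
gripper_width: 0.147
grasp_force: 60.0
```

Run:
```python
from h import *
go([.454,.039,.109],170);print(state()['contact_force'])
```

```text
pos [0.4538 0.0384 0.1291] yaw 170.1 tilt z [-2.1e-03  1.0e-04 -1.0e+00] shift units [-0.0003  0.001   0.0335] turn units 0.017 t 11.83
[ 0.11328066 -0.74111396 -1.00110625]
```

>>> move_arm([
  [[0,0,0.0008,0.006,0],[0,0,0,0.004,0],[0,0,0,0,0]],
])

```text
time: 12.08
tool_pos: [0.4544, 0.0394, 0.1241]
tool_rot: [-0.0, 0.086, 0.996, -0.0]
contact_force: [-0.2, 0.5, -1.0]
gripper_width: 0.149
grasp_force: 60.0
```

>>> move_arm([
  [[0,0,0,0.006,0],[0,0,0,0,0]],
])

```text
time: 12.25
tool_pos: [0.4542, 0.0395, 0.1202]
tool_rot: [-0.0, 0.086, 0.996, -0.0]
contact_force: [0.3, 0.9, -2.1]
gripper_width: 0.142
grasp_force: 60.0
```

>>> move_arm([
  [[0,0,0,0.006,0],[0,0,0,0,0]],
])

```text
time: 12.42
tool_pos: [0.454, 0.0395, 0.1164]
tool_rot: [-0.0, 0.086, 0.996, -0.0]
contact_force: [0.1, -0.2, -2.0]
gripper_width: 0.149
grasp_force: 60.0
```

It is going in freely. Continuing down to seated.

>>> move_arm([
  [[0,0,0,0.006,0],[0,0,0,0.003,0],[0,0,0,0,0]],
])

```text
time: 12.67
tool_pos: [0.4539, 0.0395, 0.1109]
tool_rot: [-0.001, 0.086, 0.996, -0.0]
contact_force: [0.1, 0.9, -2.1]
gripper_width: 0.146
grasp_force: 60.0
```

>>> move_arm([
  [[0,0,0,0.003,0],[0,0,0,0,0],[0,0,0,0,0]],
])

```text
time: 12.92
tool_pos: [0.4543, 0.0394, 0.1097]
tool_rot: [-0.0, 0.086, 0.996, 0.0]
contact_force: [-0.3, -0.1, -1.4]
gripper_width: 0.147
grasp_force: 60.0
```

Run:
```python
from h import *
go([.454,.039,.109],170);print(state()['contact_force'])
```

```text
pos [0.4543 0.0394 0.1097] yaw 170.16 tilt z [-1.e-04  0.e+00 -1.e+00] shift units [ 0.0004 -0.0008  0.0012] turn units 0.027 t 12.92
[-0.33183334 -0.10093967 -1.4184869 ]
```

>>> move_arm([
  [[0,0,0,0.002,0],[0,0,0,0,0],[0,0,0,0,0]],
])

```text
time: 13.17
tool_pos: [0.4546, 0.0394, 0.109]
tool_rot: [0.0, 0.086, 0.996, -0.0]
contact_force: [0.3, 0.1, -0.8]
gripper_width: 0.141
grasp_force: 60.1
```

>>> move_arm([
  [[0,0,0,0.002,0],[0,0,0,0,0],[0,0,0,0,0]],
])

```text
time: 13.42
tool_pos: [0.4547, 0.0393, 0.1088]
tool_rot: [0.0, 0.086, 0.996, -0.0]
contact_force: [-3.2, -0.6, 6.8]
gripper_width: 0.146
grasp_force: 61.1
```

Seated at z = 0.1088 with about 7 N down. Now twisting 33° clockwise.

>>> move_arm([
  [[0,0,0,0,0.6],[0,0,0,0,0.6],[0,0,0,0,0.6],[0,0,0,0,0.6],[0,0,0,0,0.6]],
])

```text
time: 13.83
tool_pos: [0.4548, 0.0395, 0.1088]
tool_rot: [0.0, 0.242, 0.97, 0.0]
contact_force: [-4.1, -0.0, 5.6]
gripper_width: 0.145
grasp_force: 61.1
```

>>> move_arm([
  [[0,0,0,0,0.6],[0,0,0,0,0.6],[0,0,0,0,0.6],[0,0,0,0,0.5],[0,0,0,0,0.2]],
])

```text
time: 14.25
tool_pos: [0.4549, 0.0395, 0.1088]
tool_rot: [0.0, 0.366, 0.931, 0.0]
contact_force: [-3.1, -0.3, 5.9]
gripper_width: 0.147
grasp_force: 61.0
```

>>> move_arm([
  [[0,0,0,0,0],[0,0,0,0,0],[0,0,0,0,0],[0,0,0,0,0]],
])

```text
time: 14.58
tool_pos: [0.4549, 0.0394, 0.1088]
tool_rot: [0.0, 0.365, 0.931, 0.0]
contact_force: [-2.9, 0.1, 5.8]
gripper_width: 0.143
grasp_force: 61.0
```

Run:
```python
from h import *
im,c=snap('wrist','w6.png')
go([.454,.039,.109],136.8);s=state();print(s['contact_force'],s['ft_torque'],s['grasp_force'])
print(proj(c,(.418,.0734,.098)))
cv2.imwrite('pics/crop8.png',cv2.resize(im[80:380,120:520,::-1],(800,600),interpolation=3))
```

```text
pos [0.4549 0.0394 0.1088] yaw 137.18 tilt z [ 9.e-04 -0.e+00 -1.e+00] shift units [ 0.0006 -0.0016 -0.0003] turn units 0.064 t 14.63
[-3.08282802 -0.56195287  6.1661245 ] [0.09271694 0.39884041 0.02256315] 61.00694417953491
[317.73029469 195.50326508]
```

View pics/crop8.png

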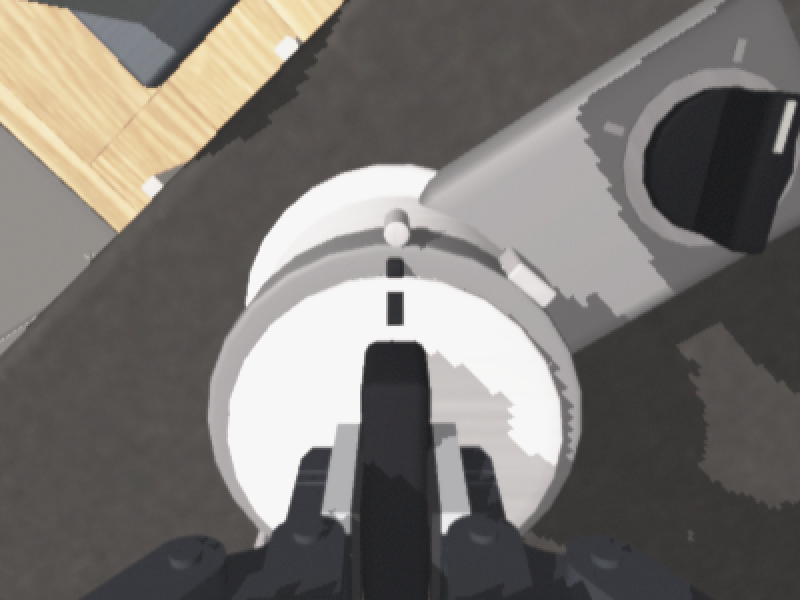

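The pointer (395,308) is in line with the stud (397,230), the disc is flat on the collar, and the selector is still switched over. The grip reads 61 N, so I'm handing in.

```bash
python3 -c "
from plant import job
print(job.job_done())"
```

```text
the job is handed in; nothing more can be done
None
```

I handed the job in at about 14.6 s of the 54 s: the selector is switched over, and the lid is fully seated and held under grip at the run studs, short of the lock click; no verdict came back.

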